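# Fetch the soldering block from behind the tins and put them back

### The arm

A 6-joint arm with a two-finger parallel gripper is mounted at the origin on a cart in front of the work surface, level with it; the furniture and walls round the work are solid. World frame = base frame: x ahead of the robot, y to its left, z up, the work surface at z = 0. Lengths are in m, angles in rad, forces in N, time in s.
With the tool pointing down it reaches from about 0.25 to 0.775 m from the base axis. Payload 4 kg.
Tool frame: the origin (TCP) lies midway between the tips of the shut fingers; the grasp point (between the pads) lies 19 mm behind it; z points along the fingers, y is the direction in which the jaws open and shut (so a half turn about z gives the same grasp; the last joint's range is limited). The gripper opens to 94 mm and grips with 3 to 60 N. Pads are 16 mm wide; open, the fingers measure 119 mm over their backs; the gripper's body (75 mm by 177 mm) begins 78 mm behind the grasp point.
Start: joints at [1.028, 0.087, 1.371, -0, 1.684, -0.103], TCP at [0.234, 0.498, 0.17] pointing down, gripper open.
Joint ranges: [-3.1, 3.1], [-0.76, 2.03], [0.27, 2.55], [-1.08, 4.22], [0.17, 2.65], [-2.57, 2.57]. Speed limits (rad/s): [2.79, 2.79, 3.14, 3.14, 3.14, 3.14].

### API

Orientations are given as [roll, pitch, yaw] about the fixed x, y, z axes, in that order (R = Rz(yaw) Ry(pitch) Rx(roll)).
In Python, from bench import robot, cams gives the robot as it stands.
- The arm moves only by the tool step_arm, never from a script. Its argument "plan" is a list that holds one entry, the list of rows, each a list of 5 numbers: the shift along the world's x, y, z in mm, then the turn about the world's z in rad, then the opening in per cent of the stroke, from 0 (shut) to 100 (fully open). In form: [[[tx, ty, tz, turn, fingers], ...]]. A call has 1 to 8 rows; each row is the pose to reach, as a shift and turn from the pose commanded when the call began; what a row does not reach only later rows make up. A row lasts 1/12 s, in which the tool goes at most 41.7 mm and 7.16 degrees, less where a joint would pass 70% of its speed; a pose out of reach is approached as far as the arm can. A call with a gripper value outside its range is refused whole. The fingers move at their own pace and stop on an object; the grip force is fixed at half the most. Time passes only in rows, so rows that repeat a pose let the fingers close. It gives the time, the measured TCP pose, the force and the opening at its end, in the units of the state.
- robot.get_obs(): the state, without advancing time (a new reading comes with each control period).
- cams.snapshot(name): name is "scene" or "side" or "wrist"; returns a dict with "frame" (400x640x3 uint8, red, green, blue), "camera_matrix" (3x3 intrinsics, pixels), "k1" (the pictures are not rectified: a ray, as slopes to the right and down, at radius r is drawn at 1 + k1 r^2 times it, then the intrinsics apply), "origin" and "attitude" of the camera in the world; the wrist camera has in their place "T_tool_cam" (4x4, takes a point from camera to tool coordinates, whose origin is the TCP and whose axes are the flange's). Camera axes: x right, y down, z forward; pixel columns grow to the right and rows downward; lengths in m; the calibration is good to about 2 mm. A picture is of the moment at which its call begins: read the wrist's pose just before it. There is no depth.
- robot.close_job(): hands the job in, once; it reports no verdict.
The state is a dict: "time": time; "joint_positions": joint angles; "qvel": joint speeds; "joint_torque": joint torques, N m; "tool_pos": TCP position; "ee_rot": TCP orientation; "wrist_force": force on the tool from outside, world axes, zero at the start; "wrist_torque": the same for the moment, N m; "width": finger opening in m.
Only numpy, scipy, OpenCV 4.12 (cv2) and the standard library are available. Lean on these libraries where they do the work, as an engineer would, in place of code of your own. Each camera call takes 0.05 s, during which the arm holds its last target. There are 200 camera calls.

### The job

The charcoal soldering block is hemmed in at the back of the plywood storage board by a tall tin, a flat polish tin and a small card box. First stand all three in the metal side tray, then take the charcoal block out and lay it flat and centred, long side along long side, in the marked rectangle on the grey soldering board, and only then put each of the three back, upright, on the very cork disc it came from. Leave the little round tin in the tray and the tweezers on the soldering board where they are, and tip nothing over.

Things in the scene. Friction and masses are not known exactly. Their poses are not given: they have to be found in the camera images.
- tall_tin: Printed steel food tin, upright cylinder 57 mm diameter, 72 mm high; origin at the centre of its underside, z up. Stands centred on one of the three cork discs at the start (which one varies). 0.13 to 0.25 kg.
- polish_tin: Flat plain red-brown round tin, 58 mm diameter, 26 mm high; origin at the centre of its underside, z up. Stands centred on one of the cork discs. About 0.12 kg.
- card_box: Small plain off-white card box, 44 mm along its x, 56 mm along its y, 36 mm high, closed and stiff; origin at the centre of its underside. Stands centred on one of the cork discs, its axes within 0.1 rad of the storage board's (x and y respectively). About 0.1 kg.
- charcoal: Charcoal soldering block, a dark rectangular block 52 mm along its x, 80 mm along its y, 30 mm high; origin at the centre of its underside. At the start it lies on the storage board, its long side along the board's x, with the three other things around it, 9 to 20 mm away: too close for fingers. About 0.15 kg.
- store_board: Storage board: fixed flat plywood board without rim, 160 mm along its x (away from the robot, turned up to 0.1 rad), 210 mm along its y, 12 mm thick; origin at the centre of its underside. Three flush dark cork discs of 66 mm diameter are centred at (x, y) = (30, 66), (30, -66) and (-43, 0) mm in its frame, at height 12 mm; the charcoal block lies between them, centred at (37, 0) mm. Which of the three boards and trays stands left, in the middle or right varies.
- side_tray: Side tray: fixed shallow light-grey metal tray, 160 mm along its x (away from the robot, turned up to 0.1 rad), 240 mm along its y; floor 3 mm thick, rim 3 mm thick whose top is 8 mm above the underside; origin at the centre of its underside. Empty but for the little round tin near the middle of its far (+x) rim; the three things set aside must stand wholly on its floor.
- solder_board: Soldering board: fixed flat dull-grey slab, 160 mm along its x (away from the robot, turned up to 0.2 rad), 150 mm along its y, 12 mm thick; origin at the centre of its underside. Thin white lines, flush with its top, frame a rectangle of 100 mm along its x by 72 mm along its y (outer edges), where the charcoal block is to lie centred, its long side along the long side of the rectangle.
- block_place (a point): Centre of the marked rectangle on the soldering board's top face, at (-22, 0, 12) mm in the board's frame, same axes as the board. A fixed wall shelf hangs over the back of the work surface: front edge at x = 0.62 m, 0.42 to 0.44 m above the surface; arcs that swing the wrist outward can strike it.
- small_tin: Little pale round tin, 34 mm diameter, 20 mm high, loose, standing in the side tray, centred at about (55, 0) mm in the tray's frame; origin at the centre of its underside. Not to be moved.
- tweezers: Steel tweezers, 128 mm along their y, 18 mm wide, 6 mm thick, loose, lying across the far end of the soldering board along its y, at about (62, 0) mm in its frame; origin at the centre of the underside. Not to be moved.

How it is judged:
On the way, in this order (a step that is already met when the one before it is completed fails the run):
1. the tall tin, the polish tin and the card box all stand released in the side tray, the charcoal block still where it was (z of tall_tin in the frame of side_tray between -0.003 and 0.009 m and angle between each of tall_tin, polish_tin, card_box's own z axis and vertical below 0.1 rad and contact force between the fingers and tall_tin below 0.3 N and linear speed of each of tall_tin, polish_tin, card_box below 0.02 m/s and x of tall_tin in the frame of side_tray between -0.06 and 0.06 m and y of tall_tin in the frame of side_tray between -0.1 and 0.1 m and z of polish_tin in the frame of side_tray between -0.003 and 0.009 m and contact force between the fingers and polish_tin below 0.3 N and x of polish_tin in the frame of side_tray between -0.06 and 0.06 m and y of polish_tin in the frame of side_tray between -0.1 and 0.1 m and z of card_box in the frame of side_tray between -0.003 and 0.009 m and contact force between the fingers and card_box below 0.3 N and x of card_box in the frame of side_tray between -0.06 and 0.06 m and y of card_box in the frame of side_tray between -0.1 and 0.1 m and distance of charcoal from where it was at the start of the episode below 0.015 m), for 0.2 s.
2. the charcoal block lies released in the marked rectangle while the three still stand in the side tray (z of tall_tin in the frame of side_tray between -0.003 and 0.009 m and angle between each of tall_tin, polish_tin, card_box, charcoal's own z axis and vertical below 0.1 rad and contact force between the fingers and tall_tin below 0.3 N and linear speed of each of tall_tin, polish_tin, card_box, charcoal below 0.02 m/s and x of tall_tin in the frame of side_tray between -0.06 and 0.06 m and y of tall_tin in the frame of side_tray between -0.1 and 0.1 m and z of polish_tin in the frame of side_tray between -0.003 and 0.009 m and contact force between the fingers and polish_tin below 0.3 N and x of polish_tin in the frame of side_tray between -0.06 and 0.06 m and y of polish_tin in the frame of side_tray between -0.1 and 0.1 m and z of card_box in the frame of side_tray between -0.003 and 0.009 m and contact force between the fingers and card_box below 0.3 N and x of card_box in the frame of side_tray between -0.06 and 0.06 m and y of card_box in the frame of side_tray between -0.1 and 0.1 m and horizontal distance between charcoal and block_place below 0.012 m and z of charcoal in the frame of block_place between -0.004 and 0.004 m and angle between the y axis of charcoal and the x axis of solder_board, either way round below 0.17 rad and contact force between the fingers and charcoal below 0.3 N), for 0.2 s.
At the end, for the whole second after the job is handed in: Charcoal block flat on the soldering board, within 12 mm of the rectangle's centre and 0.17 rad of its long side; tall tin, polish tin and card box upright within 13 mm of where they started; little tin and tweezers within 15 mm of theirs; all released and at rest (horizontal distance between charcoal and block_place below 0.012 m and z of charcoal in the frame of block_place between -0.004 and 0.004 m and angle between the y axis of charcoal and the x axis of solder_board, either way round below 0.17 rad and angle between each of charcoal, tall_tin, polish_tin, card_box's own z axis and vertical below 0.1 rad and contact force between the fingers and charcoal below 0.3 N and linear speed of each of charcoal, tall_tin, polish_tin, card_box below 0.02 m/s and distance of each of tall_tin, polish_tin, card_box from where it was at the start of the episode below 0.013 m and contact force between the fingers and tall_tin below 0.3 N and contact force between the fingers and polish_tin below 0.3 N and contact force between the fingers and card_box below 0.3 N and distance of each of small_tin, tweezers from where it was at the start of the episode below 0.015 m); the robot touches nothing.
It fails at once if one of the three things set aside is tipped over (angle between any of tall_tin, polish_tin, card_box's own z axis and vertical above 0.6 rad).
It fails at once if the little tin or the tweezers are pushed away (distance of any of small_tin, tweezers from where it was at the start of the episode above 0.03 m).
It also fails if it takes over 141 s, if anything falls off the work surface, if the arm or the gripper's body presses on something with over 40 N, if the wrist force passes 120 N, or if a joint passes its speed limit or range.

## Working session

There is one attempt and no reset: what is moved stays moved. The work goes in short steps, Python scripts to look and compute and a tool call to move; the robot and the scene stay as the last step left them, time stands still between calls to the robot, and variables do not carry over. Pictures are saved under pics/ and viewed, about 12 in all and at most 16, crops included, and the job is handed in when it is done.

Besides the shell and the picture viewer there is one more tool, called after "Call:" in YAML: its name, and indented under it one key for each argument. step_arm: Moves the arm, as the interface text tells. Its arguments: {"type":"object","properties":{"plan":{"type":"array"}},"required":["plan"]}

```bash
mkdir -p pics
cat > h.py <<'E'
import numpy as np, cv2
from bench import robot, cams
from scipy.spatial.transform import Rotation as R
def snap(n,f):
    s=cams.snapshot(n); cv2.imwrite('pics/'+f,s['frame'][:,:,::-1]); return s
def ray(s,px):
    K=s['camera_matrix'];x=(px[0]-K[0,2])/K[0,0];y=(px[1]-K[1,2])/K[1,1]
    rd=np.hypot(x,y);r=rd
    for _ in range(20): r=rd/(1+s['k1']*r*r)
    f=r/rd if rd>0 else 1
    return np.array([x*f,y*f,1])
def att(a):
    a=np.array(a); return a if a.shape==(3,3) else R.from_euler('xyz',a).as_matrix()
def w(s,px,z):
    d=att(s['attitude'])@ray(s,px);o=np.array(s['origin']); return o+d*(z-o[2])/d[2]
def proj(s,P):
    p=att(s['attitude']).T@(np.array(P)-np.array(s['origin']));x,y=p[:2]/p[2];f=1+s['k1']*(x*x+y*y);K=s['camera_matrix']
    return np.array([K[0,0]*x*f+K[0,2],K[1,1]*y*f+K[1,2]])
E
python3 - <<'E'
from h import *
import pickle
for n in('scene','side'):
    s=snap(n,n+'0.png'); pickle.dump(s,open(n+'.pkl','wb')); print(n,s['camera_matrix'],s['k1'],s['origin'],s['attitude'])
print(robot.get_obs())
E
```

```text
scene [[478.83091874   0.         320.72592818]
 [  0.         478.83091874 204.2615898 ]
 [  0.           0.           1.        ]] -0.09384222277248984 [-0.20808569 -0.56152385  1.15615417] [-2.44582155 -0.01436724 -0.88163794]
side [[506.25899378   0.         316.33619645]
 [  0.         506.25899378 196.63424112]
 [  0.           0.           1.        ]] 0.04446756159316706 [0.25909681 1.31358195 0.68136187] [-2.01205962 -0.00434527 -2.96927704]
{'time': 0.1, 'joint_positions': array([ 1.02793116e+00,  8.79072252e-02,  1.37207862e+00,  1.28671544e-05,
        1.68359584e+00, -1.03094757e-01]), 'qvel': array([ 1.20953036e-04, -1.03092108e-03, -4.98538720e-03,  2.68406320e-05,
       -2.88460832e-03,  3.99631527e-06]), 'joint_torque': array([ 2.09115366e-03, -3.41250372e+01, -3.03303409e+01,  7.19761569e-02,
        3.03623232e-02, -1.06062998e-04]), 'tool_pos': array([0.23386112, 0.49719053, 0.16851944]), 'ee_rot': array([-3.13961550e+00, -2.17416074e-04,  2.70182346e+00]), 'wrist_force': array([ 0.05555388,  0.03325653, -0.02121857]), 'wrist_torque': array([ 0.01648982,  0.01633519, -0.00061452]), 'width': 0.09418044609039476}
```

View pics/scene0.png

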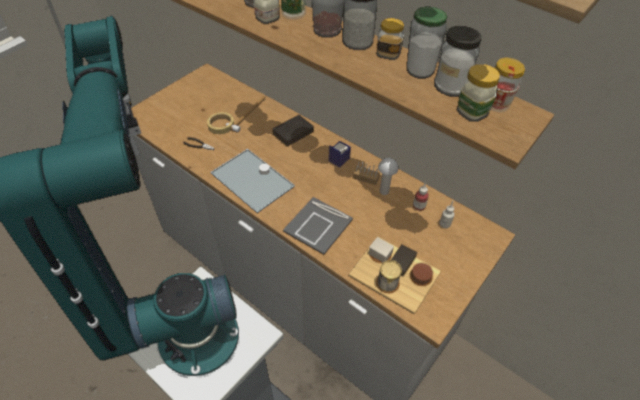

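View pics/side0.png

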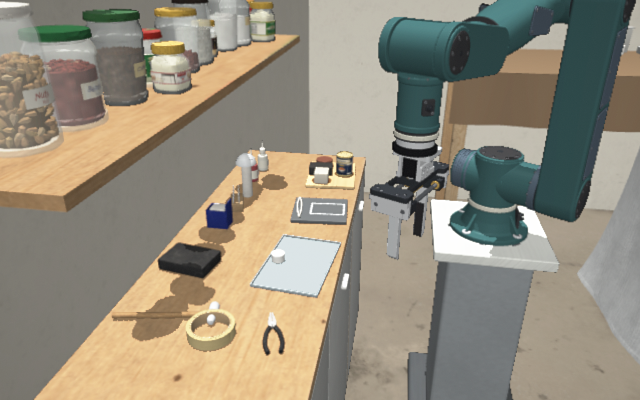

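The tray is on the left (scene pixel 253,180), the soldering board in the middle (318,224) and the storage board on the right (395,275). The tall tin is at the front, the card box on the left and the polish tin on the right. Next I'll enlarge two crops.

Run:
```python
import cv2
a=cv2.imread('pics/scene0.png')
cv2.imwrite('pics/c1.png',cv2.resize(a[230:310,345:445],None,fx=8,fy=7.5,interpolation=cv2.INTER_CUBIC))
c=cv2.resize(a[140:260,205:365],None,fx=5,fy=5,interpolation=cv2.INTER_CUBIC)
cv2.imwrite('pics/c2.png',c)
```

```text
(no output)
```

View pics/c1.png

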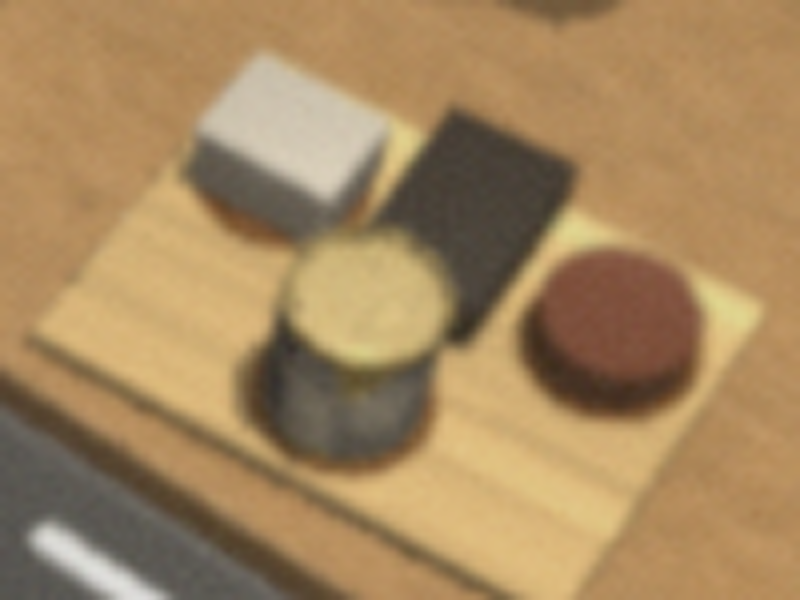

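View pics/c2.png

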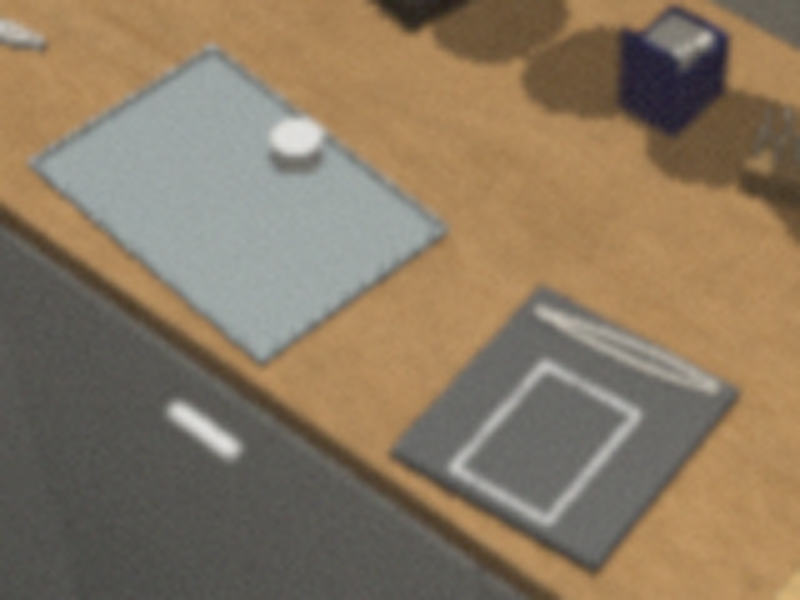

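Crop 1 shows the board's front-left corner at (30,335) and back-right at (763,303), with lid centres at about (368,298) for the tall tin and (621,318) for the polish tin. Crop 2 shows the tray corners, the soldering board corners and the marked rectangle clearly. I'll compute the positions and check them against the given sizes.

```bash
cat > fit.py <<'E'
from h import *
import pickle
s=pickle.load(open('scene.pkl','rb'))
from scipy.optimize import least_squares
c1=lambda u:(345+(u[0]+.5)/8-.5,230+(u[1]+.5)/7.5-.5)
c2=lambda u:(205+(u[0]+.5)/5-.5,140+(u[1]+.5)/5-.5)
def fit(name,loc,pts,z,c):
    W=np.array([w(s,c(p),z)[:2] for p in pts]); loc=np.array(loc)/1000
    f=lambda q:((loc@np.array([[np.cos(q[2]),np.sin(q[2])],[-np.sin(q[2]),np.cos(q[2])]])+q[:2])-W).ravel()
    r=least_squares(f,[*W.mean(0),0]); print(name,r.x.round(4),'res mm',(r.fun*1000).round(1)); return r.x
def at(q,p): return (q[:2]+R.from_euler('z',q[2]).as_matrix()[:2,:2]@np.array(p)/1000).round(4)
tray=fit('tray',[(80,120),(-80,120),(-80,-120),(80,-120)],[(212,45),(33,162),(262,362),(445,230)],.008,c2)
sold=fit('sold',[(80,75),(-80,75),(-80,-75),(80,-75)],[(540,287),(393,455),(597,572),(738,393)],.012,c2)
rect=fit('rect',[(50,36),(-50,36),(-50,-36),(50,-36)],[(545,358),(450,466),(548,525),(641,411)],.012,c2)
st=fit('store',[(-80,105),(80,-105)],[(30,335),(763,303)],.012,c1)
box=fit('box',[(22,28),(-22,28),(-22,-28),(22,-28)],[(263,52),(198,130),(328,203),(390,128)],.048,c1)
ch=fit('char',[(40,26),(40,-26),(-40,-26)],[(453,105),(578,170),(462,347)],.042,c1)
print('tall',w(s,c1((368,298)),.084),'pol',w(s,c1((621,318)),.038),'small',w(s,c2((297,135)),.023))
print('store discs',at(st,(30,66)),at(st,(30,-66)),at(st,(-43,0)),'char',at(st,(37,0)),'place',at(sold,(-22,0)))
E
python3 fit.py
```

```text
tray [ 0.4814  0.2775 -0.0958] res mm [ 1.  -1.  -2.5  3.  -1.5 -0.1  3.  -1.9]
sold [ 0.4742 -0.0103  0.1009] res mm [-0.1  0.4 -2.   2.5 -0.3 -1.   2.4 -1.9]
rect [ 0.4572 -0.0082  0.0939] res mm [-0.7 -0.1 -0.8  0.5  1.2  0.6  0.2 -0.9]
store [ 0.482  -0.2821  0.0959] res mm [-1.2  1.3  1.2 -1.3]
box [ 0.5067 -0.2149  0.0386] res mm [-0.7 -0.1 -0.3  1.5 -0.5 -0.4  1.5 -1.1]
char [ 0.5136 -0.2804  0.0712] res mm [-4.  -1.  -3.7 -2.2  7.7  3.2]
tall [ 0.43918848 -0.28669593  0.084     ] pol [ 0.51568257 -0.3470769   0.038     ] small [0.53684873 0.27365932 0.023     ]
store discs [ 0.5056 -0.2136] [ 0.5182 -0.345 ] [ 0.4392 -0.2863] char [ 0.5189 -0.2786] place [ 0.4523 -0.0125]
```

The storage board, discs and objects agree to within a few mm. I'll go over the storage board and refine with the wrist camera.

Call:
step_arm:
  plan:
    - [[10,-39,10,-0.12,100],[20,-78,20,-0.24,100],[30,-117,30,-0.36,100],[40,-156,40,-0.48,100],[50,-195,50,-0.6,100],[60,-234,60,-0.72,100],[70,-273,70,-0.84,100],[80,-312,80,-0.96,100]]

```text
time: 0.77
tool_pos: [0.3138, 0.1839, 0.2497]
ee_rot: [3.142, 0.0, 1.737]
wrist_force: [0.4, -0.0, 0.1]
width: 0.0938
```

Call:
step_arm:
  plan:
    - [[10,-39,5,-0.07,100],[20,-78,10,-0.07,100],[30,-117,15,-0.07,100],[40,-156,20,-0.07,100],[50,-195,25,-0.07,100],[60,-234,30,-0.07,100],[70,-273,35,-0.07,100],[80,-312,40,-0.07,100]]

```text
time: 1.43
tool_pos: [0.3939, -0.1284, 0.2895]
ee_rot: [3.142, -0.0, 1.671]
wrist_force: [1.1, -0.1, 0.3]
width: 0.0939
```

Call:
step_arm:
  plan:
    - [[12,-39,2,0,100],[24,-78,5,0,100],[36,-116,10,0,100],[46,-155,10,0,100],[46,-155,10,0,100],[46,-155,10,0,100]]

```text
time: 1.93
tool_pos: [0.4399, -0.2828, 0.2971]
ee_rot: [-3.138, -0.004, 1.669]
wrist_force: [0.0, 0.1, -0.4]
width: 0.094
```

```bash
cat >> h.py <<'E'
def wsnap(f):
    o=robot.get_obs(); s=snap('wrist',f); T=np.array(s['T_tool_cam']); Rt=R.from_euler('xyz',o['ee_rot']).as_matrix()
    s['attitude']=Rt@T[:3,:3]; s['origin']=np.array(o['tool_pos'])+Rt@T[:3,3]
    import pickle; pickle.dump(s,open(f[:-4]+'.pkl','wb')); return s
E
python3 - <<'E'
from h import *
s=wsnap('w1.png'); print(s['origin'],s['attitude'],s['k1'],s['camera_matrix'],robot.get_obs()['joint_positions'])
for p in [(.439,-.2865,.084),(.5062,-.2143,.048),(.517,-.346,.038),(.519,-.2786,.042)]: print(proj(s,p))
E
```

```text
[ 0.43322048 -0.21562765  0.51199211] [[ 0.99521504  0.09565804  0.01991372]
 [ 0.09766562 -0.96783449 -0.23185733]
 [-0.00290583  0.23269279 -0.97254595]] -0.03643226127624644 [[282.33257421   0.         316.57129144]
 [  0.         282.33257421 195.46107607]
 [  0.           0.           1.        ]] [-6.78227787e-01  3.87454783e-02  1.16865174e+00  4.59935290e-04
  1.93732911e+00 -7.77853889e-01]
[316.61938938 175.60361431]
[362.68934038 131.81687106]
[357.79247337 209.13897269]
[364.56823632 171.51073669]
```

View pics/w1.png

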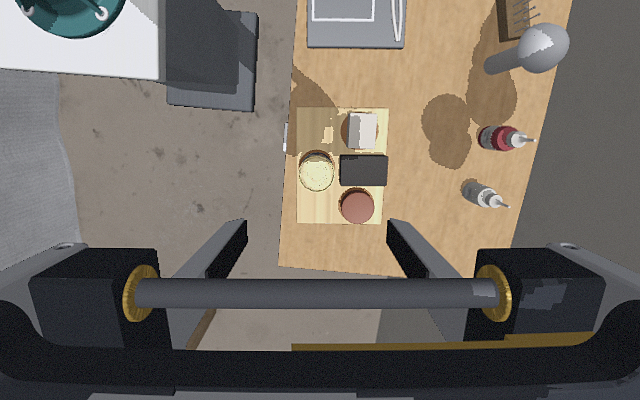

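The wrist view shows the whole storage board (297–390, 107–223). The tall tin's lid is at about (317,170), the box at (363,130), the charcoal at (363,170) and the polish tin at (357,206), each within a few px of the prediction. I'll enlarge this.

Run:
```python
import cv2
a=cv2.imread('pics/w1.png')
cv2.imwrite('pics/c3.png',cv2.resize(a[100:232,290:400],None,fx=4.5,fy=4.5,interpolation=cv2.INTER_CUBIC))
```

```text
(no output)
```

View pics/c3.png

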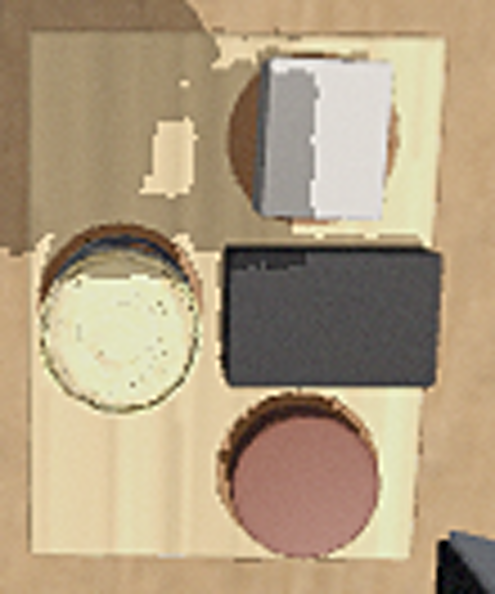

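```bash
cat > fit2.py <<'E'
from fit import *
import fit
print('--- wrist')
fit.s=pickle.load(open('w1.pkl','rb'))
c3=lambda u:(290+(u[0]+.5)/4.5-.5,100+(u[1]+.5)/4.5-.5)
st=fit.fit('store',[(80,105),(-80,105),(-80,-105),(80,-105)],[(444,38),(28,30),(30,553),(410,558)],.012,c3)
fit.fit('box',[(22,28),(-22,28),(-22,-28),(22,-28)],[(393,60),(272,58),(262,213),(381,218)],.048,c3)
fit.fit('char',[(40,26),(-40,26),(-40,-26),(40,-26)],[(440,250),(225,247),(228,383),(434,385)],.042,c3)
print('tall',w(fit.s,c3((120,331)),.084),'pol',w(fit.s,c3((305,486)),.038))
print('discs',at(st,(30,66)),at(st,(30,-66)),at(st,(-43,0)),'char',at(st,(37,0)))
E
python3 fit2.py | sed -n '/wrist/,$p'
```

```text
--- wrist
store [ 0.4805 -0.2802  0.0848] res mm [ 1.3  1.7 -1.2  0.9 -1.1 -1.4  1.1 -1.1]
box [ 0.5052 -0.212   0.0651] res mm [ 0.5  0.3 -0.8  1.1 -0.3 -0.8  0.6 -0.5]
char [ 0.5167 -0.2764  0.0983] res mm [ 0.9  1.1  0.3  0.1 -1.6 -1.1  0.4 -0.2]
tall [ 0.43811125 -0.28279723  0.084     ] pol [ 0.51593236 -0.34331792  0.038     ]
discs [ 0.5048 -0.2119] [ 0.516  -0.3434] [ 0.4377 -0.2838] char [ 0.5174 -0.277 ]
```

Both cameras agree within about 3 mm, so I'll use the mean. Polish tin first, with the jaws along the board's x.

Call:
step_arm:
  plan:
    - [[28,-23,-15,-0.008,100],[56,-46,-40,-0.008,100],[76,-64,-75,-0.008,100],[76,-64,-115,-0.008,100],[76,-64,-155,-0.008,100],[76,-64,-195,-0.008,100],[76,-64,-230,-0.008,100],[76,-64,-230,-0.008,100]]

```text
time: 2.65
tool_pos: [0.5113, -0.3394, 0.0605]
ee_rot: [-3.13, -0.012, 1.666]
wrist_force: [-1.3, 0.9, -1.4]
width: 0.0939
```

Call:
step_arm:
  plan:
    - [[0,0,-25,0,100],[0,0,-45,0,100],[0,0,-52,0,100],[0,0,-52,0,100],[0,0,-52,0,100],[0,0,-52,0,100]]

```text
time: 3.15
tool_pos: [0.5177, -0.3461, 0.0207]
ee_rot: [3.138, 0.003, 1.664]
wrist_force: [0.4, -0.5, 0.5]
width: 0.0942
```

Call:
step_arm:
  plan:
    - [[0,0,-2,0,100],[0,0,-2,0,40],[0,0,-2,0,40],[0,0,-2,0,40],[0,0,-2,0,40],[0,0,-2,0,40],[0,0,-2,0,40],[0,0,-2,0,40]]

```text
time: 3.82
tool_pos: [0.5161, -0.3453, 0.0155]
ee_rot: [-3.142, -0.0, 1.664]
wrist_force: [0.2, -0.1, -0.1]
width: 0.0507
```

Width 50.7 mm is below the tin's 58 mm diameter, so I need to look.

Run:
```python
from h import *
s=wsnap('w2.png'); o=robot.get_obs(); print(o['width'],o['tool_pos'])
for p in [(.516,-.345,.038),(.518,-.2775,.042)]: print(proj(s,p))
```

```text
0.04671555304815107 [ 0.51612526 -0.34534018  0.01554255]
[317.35691178 224.19303038]
[330.13254485 128.46812229]
```

View pics/w2.png

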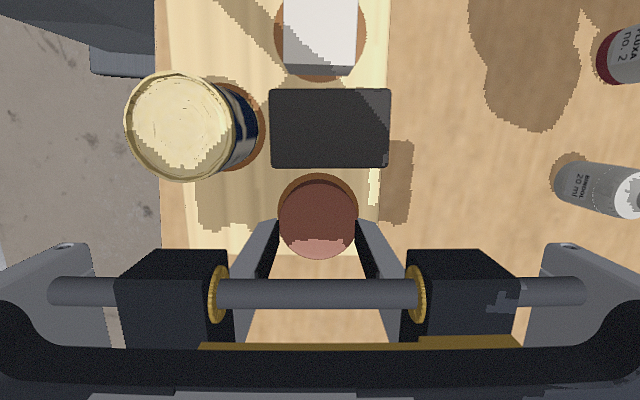

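Run:
```python
from h import *
s=pickle.load(open('w2.pkl','rb')) if 0 else __import__('pickle').load(open('w2.pkl','rb'))
o=robot.get_obs(); print(o['width'],o['time'],o['wrist_force'])
t=np.array(o['tool_pos'])
for dx in(-.0234,0,.0234): print(proj(s,t+[dx,0,0]),proj(s,t+[dx,0,.019]),proj(s,t+[dx,0,.06]))
print('lid centre now',w(s,(318,217),.038), 'edges',w(s,(277,215),.038),w(s,(359,215),.038),w(s,(318,173),.038),w(s,(318,260),.038))
print('char',w(s,(330,128),.042),'tall',w(s,(178,126),.084))
a=cv2.imread('pics/w2.png');cv2.imwrite('pics/c4.png',cv2.resize(a[150:280,220:420],None,fx=4,fy=4,interpolation=cv2.INTER_CUBIC))
```

```text
0.04671555304815107 3.8667 [ 0.79015706  0.48703238 -0.10870888]
[288.05826569 212.55512894] [285.51858824 220.2365586 ] [278.1315144 242.6030342]
[317.38398847 215.164937  ] [317.46907891 223.06316895] [317.71648934 246.04639114]
[346.56902066 217.74676091] [349.25111636 225.84914668] [357.03648781 249.3942108 ]
lid centre now [ 0.51595098 -0.33955886  0.038     ] edges [ 0.48669941 -0.34078604  0.038     ] [ 0.54493291 -0.33537624  0.038     ] [ 0.51297403 -0.30798465  0.038     ] [ 0.51910105 -0.37294983  0.038     ]
char [ 0.51788361 -0.2772125   0.042     ] tall [ 0.43893935 -0.28312509  0.084     ]
```

View pics/c4.png

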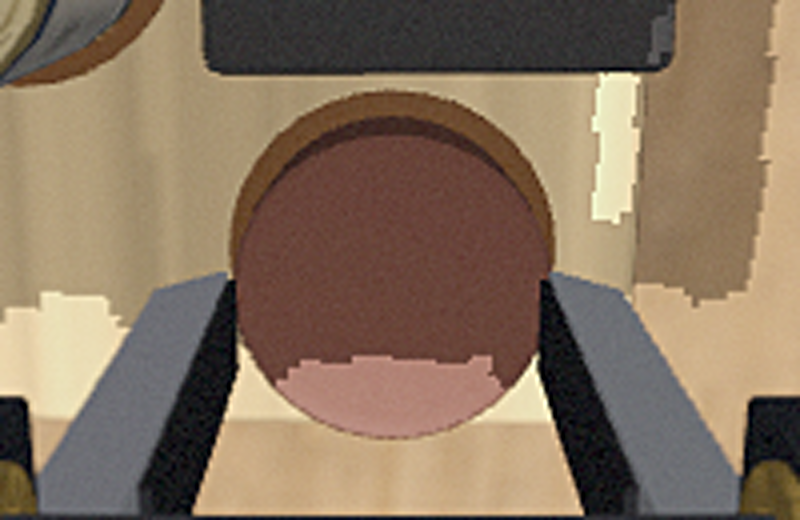

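The picture shows the pads touching the tin at its diameter (crop x 236 and 541), so the grip looks right and the width reading seems to be off. I'll let it settle, then lift a little.

Call:
step_arm:
  plan:
    - [[0,0,0,0,40],[0,0,0,0,40],[0,0,0,0,40],[0,0,0,0,40]]

```text
time: 4.2
tool_pos: [0.5162, -0.3453, 0.0156]
ee_rot: [3.142, -0.0, 1.664]
wrist_force: [-0.1, -0.3, 0.1]
width: 0.0376
```

Call:
step_arm:
  plan:
    - [[0,0,5,0,40],[0,0,15,0,40],[0,0,30,0,40],[0,0,30,0,40],[0,0,30,0,40],[0,0,30,0,40]]

```text
time: 4.7
tool_pos: [0.5162, -0.3454, 0.0458]
ee_rot: [3.141, 0.0, 1.664]
wrist_force: [0.6, -0.7, -0.4]
width: 0.0376
```

Run:
```python
from h import *
s=wsnap('w3.png'); o=robot.get_obs(); print(o['width'],o['tool_pos'],o['wrist_force'])
a=cv2.imread('pics/w3.png');cv2.imwrite('pics/c5.png',cv2.resize(a[100:290,100:420],None,fx=2.4,fy=2.4))
```

```text
0.03741388070649303 [ 0.5158991  -0.34508291  0.04513933] [0.30452076 0.35419282 0.17000549]
```

View pics/c5.png

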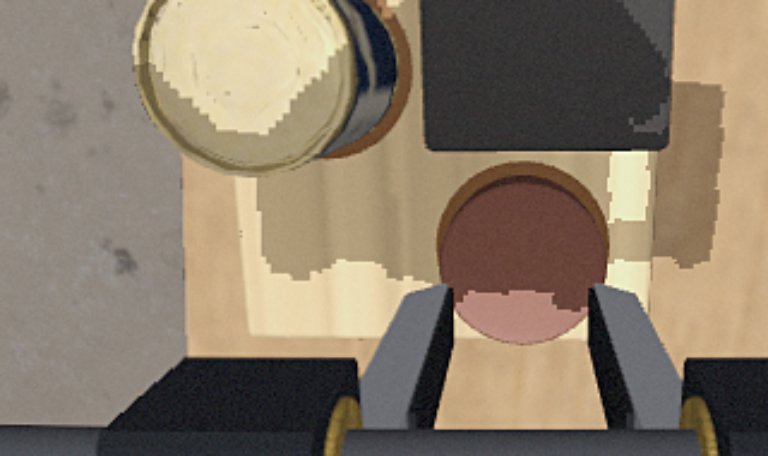

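The tin stayed on its disc: the fingers closed to 37.6 mm above it while the TCP read z = 15.5 mm. So the real tips seem to be higher than the TCP says. I'll check the tip height from two cameras.

Run:
```python
from h import *
import pickle
s=pickle.load(open('w3.pkl','rb'))
for z in(.045,.065,.085,.095): print(z,w(s,(288.7,220),z),w(s,(345.8,220),z))
a=snap('side','s3.png'); b=snap('scene','sc3.png')
o=robot.get_obs(); t=np.array(o['tool_pos']); print(t)
for n,q in(('side',a),('scene',b)): print(n,[proj(q,t+[0,0,d]).round(1) for d in(0,.02,.04)])
A=cv2.imread('pics/s3.png');B=cv2.imread('pics/sc3.png')
pa=proj(a,t).astype(int);pb=proj(b,t).astype(int)
f=lambda I,p:cv2.resize(I[p[1]-50:p[1]+50,p[0]-40:p[0]+40],None,fx=5,fy=5,interpolation=cv2.INTER_CUBIC)
print(pa-[40,50],pb-[40,50]); cv2.imwrite('pics/c6.png',np.hstack([f(A,pa),f(B,pb)]))
```

```text
0.045 [ 0.49369536 -0.35182649  0.045     ] [ 0.5393351 -0.3475909  0.045    ]
0.065 [ 0.4951201  -0.34491461  0.065     ] [ 0.53652225 -0.34107229  0.065     ]
0.085 [ 0.49654485 -0.33800273  0.085     ] [ 0.5337094  -0.33455368  0.085     ]
0.095 [ 0.49725723 -0.33454679  0.095     ] [ 0.53230298 -0.33129437  0.095     ]
[ 0.51566784 -0.34494622  0.04467494]
side [array([324.5, 156.8]), array([324.6, 151.4]), array([324.6, 146.1])]
scene [array([422. , 270.3]), array([423.3, 266.3]), array([424.6, 262.3])]
[284 106] [381 220]
```

View pics/c6.png

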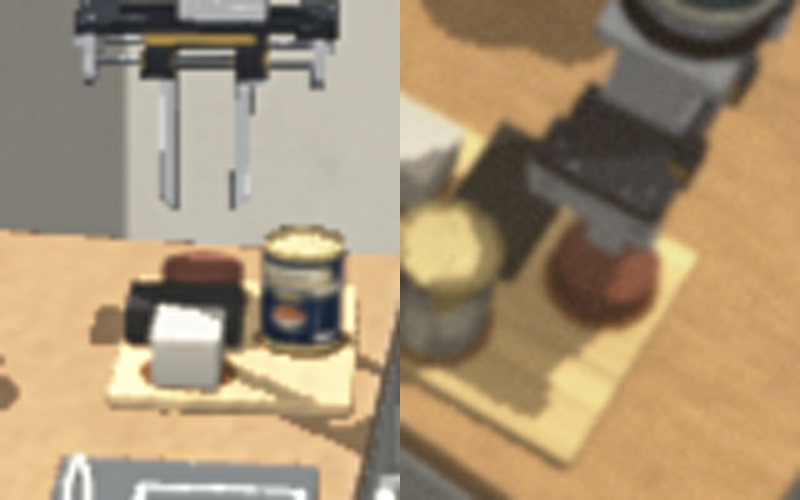

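All the views agree that the real tips are about 40 mm above the reported TCP: side-view tip row 147.5 against 156.8 projected, and the wrist geometry fits z = 85 mm rather than 45. I'll treat tip z as tool z + 40 mm and descend carefully, watching the force.

Call:
step_arm:
  plan:
    - [[0,0,5,0,100],[0,0,5,0,100],[0,0,5,0,100],[0,0,5,0,100],[0,0,5,0,100],[0,0,5,0,100],[0,0,5,0,100],[0,0,5,0,100]]

```text
time: 5.52
tool_pos: [0.5161, -0.3453, 0.0505]
ee_rot: [-3.142, -0.0, 1.664]
wrist_force: [-0.0, -0.1, -0.4]
width: 0.0874
```

Call:
step_arm:
  plan:
    - [[0,0,-5,0,100],[0,0,-15,0,100],[0,0,-30,0,100],[0,0,-45,0,100],[0,0,-55,0,100],[0,0,-60,0,100],[0,0,-64,0,100],[0,0,-64,0,100]]

```text
time: 6.18
tool_pos: [0.5157, -0.345, -0.0144]
ee_rot: [-3.141, -0.001, 1.664]
wrist_force: [-0.1, 0.0, -0.4]
width: 0.094
```

Call:
step_arm:
  plan:
    - [[0,0,-4,0,100],[0,0,-7,0,100],[0,0,-7,0,45],[0,0,-7,0,45],[0,0,-7,0,45],[0,0,-7,0,45],[0,0,-7,0,45],[0,0,-7,0,45]]

```text
time: 6.85
tool_pos: [0.5164, -0.3454, -0.0202]
ee_rot: [3.141, 0.0, 1.664]
wrist_force: [-0.5, 0.2, 0.5]
width: 0.0573
```

Call:
step_arm:
  plan:
    - [[0,0,0,0,45],[0,0,0,0,45],[0,0,0,0,45],[0,0,0,0,45]]

```text
time: 7.18
tool_pos: [0.5164, -0.3454, -0.0201]
ee_rot: [3.141, 0.0, 1.664]
wrist_force: [1.4, 0.7, 0.4]
width: 0.0576
```

Gripped at 57.6 mm. Now carry it to the tray.

Call:
step_arm:
  plan:
    - [[0,0,20,0,45],[0,0,55,0,45],[0,5,90,0,45],[-1,30,115,0,45],[-2,68,120,-0.04,45],[-3,106,120,-0.08,45],[-4,145,120,-0.12,45],[-5,184,120,-0.16,45]]

```text
time: 7.85
tool_pos: [0.5105, -0.1598, 0.0994]
ee_rot: [-3.141, -0.0, 1.501]
wrist_force: [1.4, 0.3, -0.6]
width: 0.0577
```

Call:
step_arm:
  plan:
    - [[-1,39,0,-0.03,45],[-2,78,0,-0.03,45],[-3,117,0,-0.03,45],[-4,156,0,-0.03,45],[-5,195,0,-0.03,45],[-6,234,0,-0.03,45],[-7,273,0,-0.03,45],[-8,312,0,-0.03,45]]

```text
time: 8.52
tool_pos: [0.5023, 0.1524, 0.0992]
ee_rot: [-3.141, 0.0, 1.474]
wrist_force: [1.6, -0.4, -0.5]
width: 0.0573
```

Call:
step_arm:
  plan:
    - [[-1,39,0,0,45],[-2,78,0,0,45],[-3,117,0,0,45],[-4,156,0,0,45],[-4,185,0,0,45],[-4,200,0,0,45],[-4,200,-20,0,45],[-4,200,-40,0,45]]

```text
time: 9.18
tool_pos: [0.5001, 0.3519, 0.0603]
ee_rot: [3.139, -0.001, 1.476]
wrist_force: [0.6, 0.0, -0.6]
width: 0.0578
```

Run:
```python
from h import *
s=wsnap('w4.png'); o=robot.get_obs(); print(o['width'],o['tool_pos'],o['ee_rot'],o['time'])
print(proj(s,(.537,.274,.023)))
```

```text
0.057767217229421595 [0.49664404 0.34917558 0.05390843] [-3.13551712  0.00540784  1.47459244] 9.2333
[361.7497748  274.89071547]
```

View pics/w4.png

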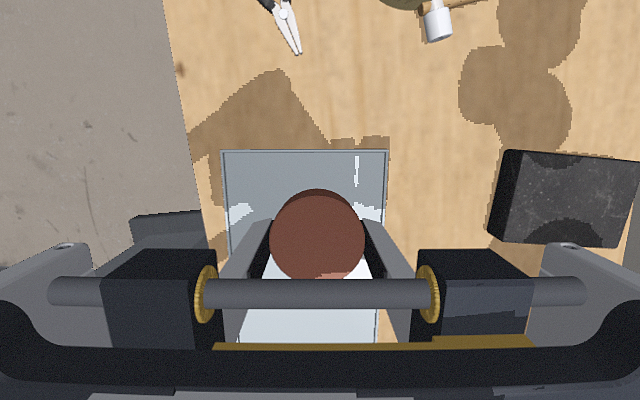

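The tin is held level over the tray. The tray's left rim is at row 150, x 222–388, and the tin is well inside it at (317,235). Now lower and release.

Call:
step_arm:
  plan:
    - [[0,0,-20,0,45],[0,0,-45,0,45],[0,0,-65,0,45],[0,0,-78,0,45],[0,0,-84,0,45],[0,0,-88,0,45],[0,0,-88,0,45],[0,0,-88,0,45]]

```text
time: 9.9
tool_pos: [0.5002, 0.3511, -0.027]
ee_rot: [3.14, -0.001, 1.474]
wrist_force: [0.2, -0.4, -1.1]
width: 0.0574
```

Call:
step_arm:
  plan:
    - [[0,0,-1,0,45],[0,0,-1,0,45],[0,0,-1,0,85],[0,0,-1,0,85],[0,0,-1,0,85],[0,0,-1,0,85],[0,0,-1,0,85],[0,0,-1,0,85]]

```text
time: 10.57
tool_pos: [0.4992, 0.3507, -0.0293]
ee_rot: [3.141, -0.0, 1.474]
wrist_force: [0.3, 0.4, -0.1]
width: 0.0797
```

Call:
step_arm:
  plan:
    - [[0,0,15,0,85],[0,0,45,0,85],[0,0,85,0,100],[0,0,125,0,100],[0,-10,160,0,100],[1,-40,180,0,100],[2,-79,180,0,100],[3,-118,180,0,100]]

```text
time: 11.23
tool_pos: [0.5033, 0.2325, 0.1534]
ee_rot: [3.136, -0.002, 1.476]
wrist_force: [0.3, -0.5, -0.9]
width: 0.0937
```

Run:
```python
from h import *
s=wsnap('w5.png'); o=robot.get_obs(); print(o['width'],o['tool_pos'],o['ee_rot'],o['time'])
print(proj(s,(.537,.274,.023)),proj(s,(.4985,.3511,.029)),[proj(s,p) for p in [(.5725,.3893,.008),(.4133,.4046,.008)]])
```

```text
0.09392150750038147 [0.50321863 0.22465658 0.15230981] [3.13791558 0.00553815 1.46888847] 11.2833
[340.95364992 147.28656014] [302.37234926  82.59475475] [array([362.33026404,  45.25128203]), array([226.39956954,  45.3405262 ])]
```

View pics/w5.png

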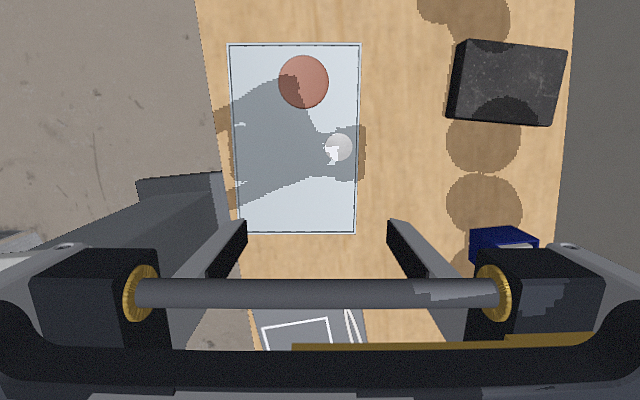

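The polish tin stands in the tray at (303,82), as predicted, and the little tin is untouched at (339,147). Next is the card box.

Call:
step_arm:
  plan:
    - [[1,-39,0,0.05,100],[2,-78,0,0.1,100],[3,-117,0,0.152,100],[4,-156,0,0.152,100],[4,-195,0,0.152,100],[4,-234,0,0.152,100],[4,-273,0,0.152,100],[4,-312,0,0.152,100]]

```text
time: 11.95
tool_pos: [0.5058, -0.081, 0.1507]
ee_rot: [3.141, 0.0, 1.626]
wrist_force: [0.9, -1.1, 0.4]
width: 0.0937
```

Call:
step_arm:
  plan:
    - [[0,-39,0,0,100],[0,-78,0,0,100],[0,-112,-10,0,100],[0,-134,-30,0,100],[0,-134,-60,0,100],[0,-134,-95,0,100],[0,-134,-120,0,100],[0,-134,-130,0,100]]

```text
time: 12.62
tool_pos: [0.503, -0.2119, 0.0156]
ee_rot: [-3.135, -0.004, 1.625]
wrist_force: [-0.8, -0.2, 0.5]
width: 0.0941
```

Call:
step_arm:
  plan:
    - [[0,0,-15,0,100],[0,0,-30,0,100],[0,0,-40,0,100],[0,0,-40,0,100],[0,0,-40,0,60],[0,0,-40,0,30],[0,0,-40,0,30],[0,0,-40,0,30]]

```text
time: 13.28
tool_pos: [0.5071, -0.2137, -0.0181]
ee_rot: [3.139, 0.001, 1.626]
wrist_force: [0.5, -0.0, -0.1]
width: 0.0706
```

Call:
step_arm:
  plan:
    - [[0,0,0,0,30],[0,0,0,0,30],[0,0,0,0,30],[0,0,0,0,30],[0,0,0,0,30],[0,0,0,0,30]]

```text
time: 13.78
tool_pos: [0.5062, -0.2134, -0.0193]
ee_rot: [3.141, 0.0, 1.626]
wrist_force: [0.4, 0.1, 0.3]
width: 0.044
```

Box gripped at 44.0 mm. Carry it over.

Call:
step_arm:
  plan:
    - [[0,0,20,0,30],[0,0,55,0,30],[0,5,90,0,30],[-1,30,110,0,30],[-4,68,110,-0.04,30],[-8,106,110,-0.08,30],[-11,145,110,-0.12,30],[-14,184,110,-0.15,30]]

```text
time: 14.45
tool_pos: [0.4916, -0.0278, 0.0905]
ee_rot: [3.141, -0.0, 1.473]
wrist_force: [0.3, -0.1, -0.5]
width: 0.0438
```

Call:
step_arm:
  plan:
    - [[-2,39,0,0,30],[-4,78,0,0,30],[-6,117,0,0,30],[-7,156,0,0,30],[-8,195,0,0,30],[-8,222,0,0,30],[-8,231,-20,0,30],[-8,231,-50,0,30]]

```text
time: 15.12
tool_pos: [0.4868, 0.2055, 0.0434]
ee_rot: [3.134, -0.004, 1.48]
wrist_force: [0.7, -0.3, -1.5]
width: 0.0437
```

Call:
step_arm:
  plan:
    - [[0,0,-25,0,30],[0,0,-45,0,30],[0,0,-58,0,30],[0,0,-65,0,30],[0,0,-68,0,30],[0,0,-69,0,30],[0,0,-69,0,30],[0,0,-69,0,30]]

```text
time: 15.78
tool_pos: [0.4851, 0.2019, -0.0274]
ee_rot: [3.139, -0.001, 1.476]
wrist_force: [0.6, -0.1, -1.1]
width: 0.0437
```

Call:
step_arm:
  plan:
    - [[0,0,0,0,80],[0,0,0,0,80],[0,0,0,0,80],[0,0,0,0,80],[0,0,0,0,80],[0,0,5,0,80],[0,0,20,0,80],[0,0,55,0,80]]

```text
time: 16.45
tool_pos: [0.48, 0.2004, 0.0225]
ee_rot: [-3.132, 0.004, 1.476]
wrist_force: [-0.2, 0.4, -1.1]
width: 0.0753
```

Call:
step_arm:
  plan:
    - [[0,0,40,0,100],[0,-5,80,0,100],[0,-20,115,0,100],[-4,-57,123,-0.12,100],[-8,-96,123,-0.24,100],[-12,-135,123,-0.36,100],[-16,-174,123,-0.48,100],[-20,-213,123,-0.6,100]]

```text
time: 17.12
tool_pos: [0.4638, -0.0129, 0.1504]
ee_rot: [3.14, -0.001, 0.871]
wrist_force: [0.4, 0.4, 0.4]
width: 0.0941
```

Call:
step_arm:
  plan:
    - [[-4,-38,0,-0.12,100],[-8,-76,0,-0.24,100],[-12,-115,0,-0.36,100],[-16,-154,0,-0.48,100],[-20,-193,0,-0.576,100],[-23,-232,0,-0.576,100],[-25,-265,0,-0.576,100],[-25.5,-274,0,-0.576,100]]

```text
time: 17.78
tool_pos: [0.4376, -0.2898, 0.1495]
ee_rot: [3.14, 0.001, 0.295]
wrist_force: [0.3, 0.4, 0.3]
width: 0.0941
```

Run:
```python
from h import *
s=wsnap('w6.png'); o=robot.get_obs(); print(o['width'],o['tool_pos'],o['ee_rot'],o['time'],o['joint_positions'])
for p in [(.4385,-.285,.084),(.518,-.2775,.042)]: print(proj(s,p))
```

```text
0.09386008992637797 [ 0.43781164 -0.28910964  0.14941525] [3.14058018e+00 9.07621338e-04 2.94898928e-01] 17.8333 [-6.90733513e-01  3.53757644e-02  1.46516987e+00 -1.31906057e-03
  1.64070425e+00  5.85071063e-01]
[312.42495239 192.7390025 ]
[327.1201053  114.85506469]
```

View pics/w6.png

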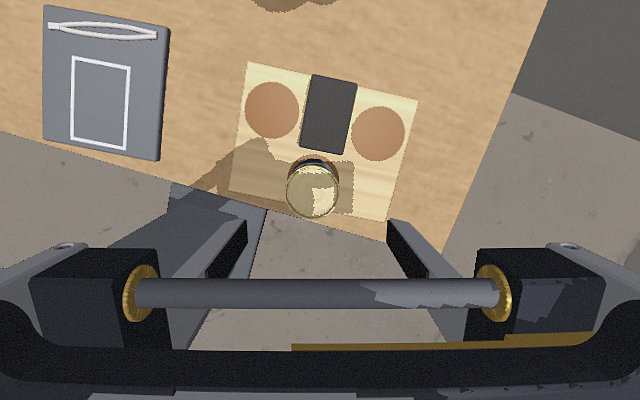

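The discs under the polish tin and box are empty, and the tall tin's lid is at (312,191), matching the prediction. The rectangle's corners are at about (75,56), (131,67), (126,150) and (70,143), which I'll use later. Descend on the tall tin.

Call:
step_arm:
  plan:
    - [[0,0,-20,0,100],[0,0,-55,0,100],[0,0,-90,0,100],[0,0,-120,0,100],[0,0,-140,0,100],[0,0,-152,0,100],[0,0,-157,0,100],[0,0,-157,0,100]]

```text
time: 18.5
tool_pos: [0.4386, -0.2842, -0.0079]
ee_rot: [-3.14, 0.001, 0.301]
wrist_force: [-0.2, -0.6, 0.4]
width: 0.0944
```

Call:
step_arm:
  plan:
    - [[0,0,0,0,100],[0,0,0,0,45],[0,0,0,0,45],[0,0,0,0,45],[0,0,0,0,45],[0,0,0,0,45],[0,0,0,0,45],[0,0,0,0,45]]

```text
time: 19.17
tool_pos: [0.4387, -0.2853, -0.0072]
ee_rot: [-3.142, -0.0, 0.3]
wrist_force: [-0.0, 0.4, 1.7]
width: 0.0568
```

Call:
step_arm:
  plan:
    - [[0,0,0,0,45],[0,0,0,0,45],[0,0,0,0,45]]

```text
time: 19.42
tool_pos: [0.4387, -0.2853, -0.0072]
ee_rot: [3.142, -0.0, 0.3]
wrist_force: [-0.8, 0.7, 2.1]
width: 0.057
```

```bash
cat > fit3.py <<'E'
from fit import *
import fit
print('--- w6')
fit.s=pickle.load(open('w6.pkl','rb')); I=lambda u:u
fit.fit('rect',[(50,36),(50,-36),(-50,-36),(-50,36)],[(75,56),(131,67),(126,150),(70,143)],.012,I)
fit.fit('char',[(40,26),(40,-26),(-40,-26),(-40,26)],[(310,75),(357,84),(344,155),(301,147)],.042,I)
sd=fit.fit('sold',[(80,75),(80,-75),(-80,-75),(-80,75)],[(43,5),(170,27),(160,159),(43,138)],.012,I); print(at(sd,(-22,0)))
a=cv2.imread('pics/w6.png');cv2.imwrite('pics/c7.png',cv2.resize(a[0:170,30:180],None,fx=4,fy=3.5,interpolation=cv2.INTER_CUBIC))
E
python3 fit3.py | sed -n '/w6/,$p'
```

```text
--- w6
rect [ 0.4521 -0.0095  0.0886] res mm [-1.3  2.6 -1.  -0.8 -1.6 -0.8  3.9 -1. ]
char [ 0.517  -0.2788  0.1364] res mm [ 0.9  0.1  1.9 -0.4 -0.7 -1.  -2.2  1.3]
sold [ 0.4766 -0.0094  0.1041] res mm [ 2.9 -0.3  2.6  1.4 -3.4  0.6 -2.1 -1.7]
[ 0.4548 -0.0117]
```

View pics/c7.png

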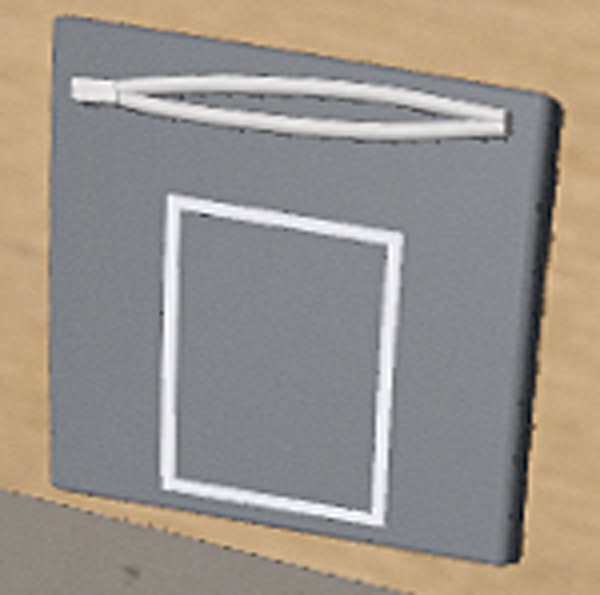

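```bash
cat >> fit3.py <<'E'
fit.fit('rect',[(50,36),(50,-36),(-50,-36),(-50,36)],[(71.6,55.1),(130.4,66.5),(125.6,149.6),(70.1,139.1)],.012,I)
E
python3 fit3.py | tail -1
```

```text
rect [ 0.4534 -0.008   0.0931] res mm [ 0.   0.   0.2  0.2 -0.4 -0.1  0.2 -0.1]
```

Call:
step_arm:
  plan:
    - [[0,0,20,0,45],[0,0,55,0,45],[0,5,85,0,45],[0,30,105,0,45],[0,68,105,-0.06,45],[0,106,105,-0.12,45],[0,145,105,-0.18,45],[0,184,105,-0.24,45]]

```text
time: 20.08
tool_pos: [0.4381, -0.0998, 0.097]
ee_rot: [-3.142, 0.0, 0.056]
wrist_force: [1.8, 0.9, -1.3]
width: 0.0568
```

Call:
step_arm:
  plan:
    - [[0,39,0,-0.06,45],[0,78,0,-0.1,45],[0,117,0,-0.1,45],[1,156,0,-0.1,45],[2,195,0,-0.1,45],[3,234,0,-0.1,45],[3,273,0,-0.1,45],[3,312,0,-0.1,45]]

```text
time: 20.75
tool_pos: [0.441, 0.2125, 0.0969]
ee_rot: [3.141, 0.0, -0.04]
wrist_force: [0.6, -0.2, -1.6]
width: 0.0569
```

Call:
step_arm:
  plan:
    - [[0,35,0,0,45],[0,60,0,0,45],[0,70,0,0,45],[0,70,-15,0,45],[0,70,-35,0,45],[0,70,-55,0,45],[0,70,-70,0,45],[0,70,-80,0,45]]

```text
time: 21.42
tool_pos: [0.4402, 0.2791, 0.0149]
ee_rot: [3.139, 0.004, -0.041]
wrist_force: [-0.5, 0.1, -2.3]
width: 0.0571
```

Call:
step_arm:
  plan:
    - [[0,0,-15,0,45],[0,0,-26,0,45],[0,0,-32,0,45],[0,0,-34,0,45],[0,0,-34,0,45],[0,0,-34,0,45],[0,0,-34,0,45]]

```text
time: 22.0
tool_pos: [0.4422, 0.2809, -0.0159]
ee_rot: [-3.141, -0.001, -0.04]
wrist_force: [0.2, -0.7, -1.1]
width: 0.0569
```

Call:
step_arm:
  plan:
    - [[0,0,0,0,78],[0,0,0,0,78],[0,0,0,0,78],[0,0,0,0,78],[0,0,0,0,78],[0,0,0,0,78]]

```text
time: 22.5
tool_pos: [0.4418, 0.2807, -0.0163]
ee_rot: [-3.142, -0.0, -0.04]
wrist_force: [-0.5, 0.4, -0.3]
width: 0.0732
```

Call:
step_arm:
  plan:
    - [[0,0,20,0,78],[0,0,50,0,78],[0,0,85,0,78],[0,0,125,0,100],[0,-10,165,0,100],[0,-30,186,0.06,100],[8,-68,186,0.12,100],[16,-106,186,0.15,100]]

```text
time: 23.17
tool_pos: [0.4589, 0.1747, 0.1726]
ee_rot: [-3.141, -0.006, 0.116]
wrist_force: [0.6, 0.3, 0.6]
width: 0.0938
```

Call:
step_arm:
  plan:
    - [[5,-38,0,0,100],[13,-76,0,0,100],[21,-114,0,0,100],[29,-153,0,0,100],[37,-192,0,0,100],[45,-231,0,0,100],[53,-270,0,0,100],[60,-309,0,0,100]]

```text
time: 23.83
tool_pos: [0.5178, -0.1363, 0.1697]
ee_rot: [3.141, -0.001, 0.11]
wrist_force: [1.1, 0.8, -0.3]
width: 0.0944
```

All three are released in the tray. Now the charcoal block.

Call:
step_arm:
  plan:
    - [[0,-39,0,-0.015,100],[0,-78,0,-0.015,100],[0,-117,-5,-0.015,100],[0,-140,-25,-0.015,100],[0,-143.5,-60,-0.015,100],[0,-143.5,-95,-0.015,100],[0,-143.5,-125,-0.015,100],[0,-143.5,-145,-0.015,100]]

```text
time: 24.5
tool_pos: [0.5156, -0.277, 0.0205]
ee_rot: [-3.138, 0.004, 0.094]
wrist_force: [-0.7, 0.2, -1.2]
width: 0.0937
```

Call:
step_arm:
  plan:
    - [[0,0,-15,0,100],[0,0,-30,0,100],[0,0,-40,0,100],[0,0,-45,0,100],[0,0,-45,0,100],[0,0,-45,0,40],[0,0,-45,0,40],[0,0,-45,0,40]]

```text
time: 25.17
tool_pos: [0.5186, -0.2784, -0.019]
ee_rot: [3.14, -0.002, 0.095]
wrist_force: [0.5, -0.6, 0.1]
width: 0.0771
```

Call:
step_arm:
  plan:
    - [[0,0,0,0,40],[0,0,0,0,40],[0,0,0,0,40],[0,0,0,0,40],[0,0,0,0,40],[0,0,0,0,40]]

```text
time: 25.67
tool_pos: [0.5178, -0.2779, -0.0201]
ee_rot: [3.141, -0.0, 0.095]
wrist_force: [0.2, 1.5, 1.5]
width: 0.0519
```

Call:
step_arm:
  plan:
    - [[0,0,20,0,40],[0,0,50,0,40],[-6,25,70,0,40],[-15,62,70,0,40],[-24,100,70,0,40],[-33,138,70,0,40],[-42,176,70,0,40],[-51,214,70,0,40]]

```text
time: 26.33
tool_pos: [0.4654, -0.0621, 0.0489]
ee_rot: [-3.141, 0.001, 0.094]
wrist_force: [0.9, -0.3, -1.6]
width: 0.0517
```

Call:
step_arm:
  plan:
    - [[-7,32,0,0,40],[-12,50,0,0,40],[-12,55.5,-10,0,40],[-12,55.5,-30,0,40],[-12,55.5,-48,0,40],[-12,55.5,-48,0,40],[-12,55.5,-48,0,40],[-12,55.5,-48,0,40]]

```text
time: 27.0
tool_pos: [0.4551, -0.0089, 0.0019]
ee_rot: [3.141, -0.0, 0.094]
wrist_force: [-0.2, 0.1, -0.8]
width: 0.0519
```

Run:
```python
from h import *
s=wsnap('w7.png'); o=robot.get_obs(); print(o['width'],o['tool_pos'],o['ee_rot'],o['time'])
a=cv2.imread('pics/w7.png');cv2.imwrite('pics/c8.png',cv2.resize(a[80:280,200:440],None,fx=3.3,fy=3,interpolation=cv2.INTER_CUBIC))
```

```text
0.05151472260103648 [ 0.45568913 -0.0089252   0.00249248] [ 3.14099816e+00 -1.62609308e-03  9.40320595e-02] 27.05
```

View pics/c8.png

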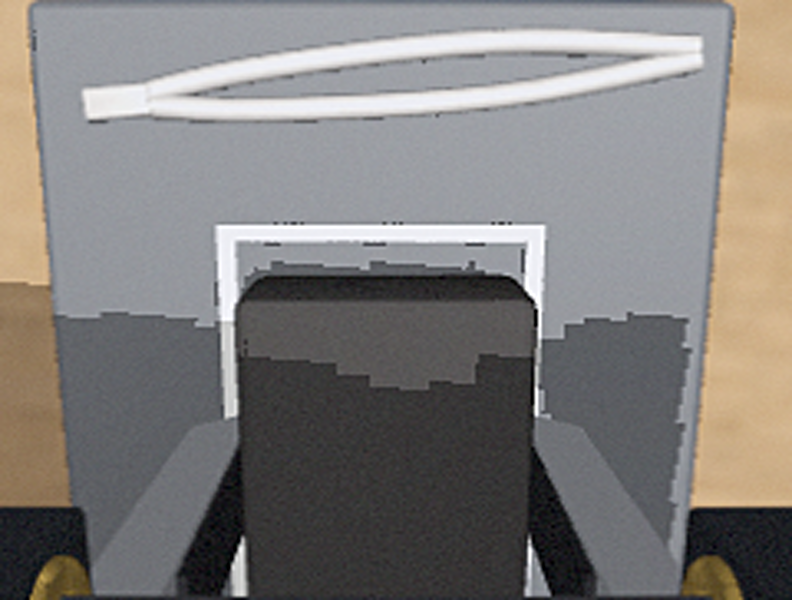

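Run:
```python
from h import *
import pickle
s=pickle.load(open('w7.pkl','rb'))
c=lambda u,v:(200+(u+.5)/3.3-.5,80+(v+.5)/3-.5)
Rb=R.from_euler('z',.093).as_matrix()[:2,:2]
f=lambda p:(Rb.T@(p[:2]-np.array([.4545,-.008]))*1000).round(1)
print('rect far corners',f(w(s,c(218,226),.012)),f(w(s,c(545,226),.012)))
print('block far bottom',f(w(s,c(387,277),.034)),'top L/R',f(w(s,c(241,303),.064)),f(w(s,c(534,303),.064)),'sides',f(w(s,c(243,500),.064)),f(w(s,c(531,500),.064)))
```

```text
rect far corners [48.4 35.9] [ 48.4 -35.6]
block far bottom [39.4 -1.1] top L/R [39.3 23.3] [ 39.4 -25.5] sides [ 0.4 24.4] [  0.5 -26.5]
```

The block is within about 1 mm of the rectangle's centre in both directions. Trim slightly, lower and release.

Call:
step_arm:
  plan:
    - [[-1,1,-8,0,40],[-1,1,-15,0,40],[-1,1,-19,0,40],[-1,1,-22,0,40],[-1,1,-22,0,40],[-1,1,-22,0,40],[-1,1,-22,0,40],[-1,1,-22,0,40]]

```text
time: 27.72
tool_pos: [0.4536, -0.0073, -0.0202]
ee_rot: [3.141, 0.0, 0.095]
wrist_force: [-2.1, 0.0, 1.2]
width: 0.0519
```

Call:
step_arm:
  plan:
    - [[0,0,0,0,40],[0,0,0,0,80],[0,0,0,0,80],[0,0,0,0,80],[0,0,0,0,80],[0,0,0,0,80],[0,0,0,0,80],[0,0,0,0,80]]

```text
time: 28.38
tool_pos: [0.4537, -0.0073, -0.0204]
ee_rot: [3.141, -0.0, 0.095]
wrist_force: [0.7, 0.2, -0.1]
width: 0.0751
```

Call:
step_arm:
  plan:
    - [[0,0,15,0,80],[0,0,45,0,80],[0,0,85,0,80],[0,0,125,0,80],[0,0,165,0,80],[0,0,190,0,80],[0,0,190,0,80],[0,0,190,0,80]]

```text
time: 29.05
tool_pos: [0.4549, -0.0075, 0.1715]
ee_rot: [3.14, -0.004, 0.095]
wrist_force: [-0.3, 1.2, -0.1]
width: 0.0752
```

The charcoal is placed. Fetch the tall tin.

Call:
step_arm:
  plan:
    - [[-2,38,0,-0.05,85],[-4,77,0,-0.1,85],[-6,116,0,-0.135,85],[-8,155,0,-0.135,85],[-10,194,0,-0.135,85],[-12,233,0,-0.135,85],[-12,270,0,-0.135,85],[-12,288,0,-0.135,85]]

```text
time: 29.72
tool_pos: [0.4395, 0.2839, 0.1663]
ee_rot: [3.141, 0.005, -0.037]
wrist_force: [-0.1, 0.6, 0.6]
width: 0.0801
```

Call:
step_arm:
  plan:
    - [[0,0,-10,0,85],[0,0,-40,0,85],[0,0,-80,0,85],[0,0,-115,0,85],[0,0,-145,0,85],[0,0,-170,0,85],[0,0,-182,0,85],[0,0,-186,0,85]]

```text
time: 30.38
tool_pos: [0.4383, 0.278, -0.021]
ee_rot: [3.137, 0.008, -0.041]
wrist_force: [0.3, 0.3, 0.5]
width: 0.08
```

Call:
step_arm:
  plan:
    - [[0,0,0,0,85],[0,0,0,0,85],[0,0,0,0,45],[0,0,0,0,45],[0,0,0,0,45],[0,0,0,0,45],[0,0,0,0,45],[0,0,0,0,45]]

```text
time: 31.05
tool_pos: [0.4424, 0.281, -0.0153]
ee_rot: [-3.141, -0.002, -0.04]
wrist_force: [-0.7, -0.7, 4.7]
width: 0.057
```

Call:
step_arm:
  plan:
    - [[0,0,0,0,45],[0,0,0,0,45],[0,0,0,0,45]]

```text
time: 31.3
tool_pos: [0.4424, 0.281, -0.0153]
ee_rot: [-3.141, -0.002, -0.04]
wrist_force: [-0.4, 0.4, 5.4]
width: 0.0568
```

Call:
step_arm:
  plan:
    - [[0,0,20,0,45],[0,0,55,0,45],[0,0,90,0,45],[0,-20,114,0,45],[0,-58,114,0.06,45],[0,-97,114,0.12,45],[0,-136,114,0.18,45],[0,-175,114,0.24,45]]

```text
time: 31.97
tool_pos: [0.4407, 0.1043, 0.0968]
ee_rot: [-3.142, 0.001, 0.204]
wrist_force: [1.0, -0.0, -1.4]
width: 0.0568
```

Call:
step_arm:
  plan:
    - [[0,-39,0,0,45],[0,-78,0,0,45],[0,-117,0,0,45],[0,-156,0,0,45],[-1,-195,0,0,45],[-2,-234,0,0,45],[-3,-273,0,0,45],[-3,-312,0,0,45]]

```text
time: 32.63
tool_pos: [0.4376, -0.2077, 0.0965]
ee_rot: [-3.14, 0.001, 0.199]
wrist_force: [0.3, 0.6, -1.3]
width: 0.0569
```

Call:
step_arm:
  plan:
    - [[0,-39,0,0,45],[0,-70,0,0,45],[0,-79,0,0,45],[0,-79,-20,0,45],[0,-79,-45,0,45],[0,-79,-65,0,45],[0,-79,-80,0,45],[0,-79,-80,0,45]]

```text
time: 33.3
tool_pos: [0.4355, -0.282, 0.0125]
ee_rot: [-3.133, 0.006, 0.2]
wrist_force: [-0.5, 0.4, -2.4]
width: 0.0572
```

Call:
step_arm:
  plan:
    - [[0,0,-10,0,45],[0,0,-18,0,45],[0,0,-23,0,45],[0,0,-25,0,45],[0,0,-25,0,45],[0,0,-25,0,45],[0,0,-25,0,45]]

```text
time: 33.88
tool_pos: [0.4391, -0.2854, -0.0064]
ee_rot: [3.141, -0.001, 0.2]
wrist_force: [-0.9, 1.2, 3.0]
width: 0.0572
```

Call:
step_arm:
  plan:
    - [[0,0,0,0,90],[0,0,0,0,90],[0,0,0,0,90],[0,0,0,0,90],[0,0,0,0,90],[0,0,0,0,90],[0,0,15,0,90],[0,0,45,0,90]]

```text
time: 34.55
tool_pos: [0.4357, -0.283, 0.0336]
ee_rot: [-3.134, 0.006, 0.2]
wrist_force: [0.3, -0.9, -0.3]
width: 0.0844
```

Call:
step_arm:
  plan:
    - [[0,0,40,0,100],[0,0,80,0,100],[0,10,107,0,100],[4,38,107,0.12,100],[8,77,107,0.24,100],[12,116,107,0.36,100],[16,155,107,0.48,100],[20,194,107,0.6,100]]

```text
time: 35.22
tool_pos: [0.4586, -0.0898, 0.1448]
ee_rot: [3.141, -0.0, 0.805]
wrist_force: [1.7, 0.1, -0.1]
width: 0.0944
```

Call:
step_arm:
  plan:
    - [[4,39,0,0.12,100],[8,78,0,0.24,100],[12,117,0,0.36,100],[16,156,0,0.48,100],[20,195,0,0.6,100],[24,234,0,0.676,100],[25.5,270,0,0.676,85],[25.5,293,0,0.676,85]]

```text
time: 35.88
tool_pos: [0.4839, 0.2051, 0.1444]
ee_rot: [-3.142, -0.001, 1.479]
wrist_force: [-0.3, -0.8, 0.4]
width: 0.0841
```

Call:
step_arm:
  plan:
    - [[0,0,-10,0,85],[0,0,-40,0,85],[0,0,-75,0,85],[0,0,-110,0,85],[0,0,-140,0,85],[0,0,-155,0,85],[0,0,-160,0,85],[0,0,-160,0,85]]

```text
time: 36.55
tool_pos: [0.4826, 0.2003, -0.0174]
ee_rot: [-3.138, 0.002, 1.475]
wrist_force: [-0.7, 0.1, 0.1]
width: 0.0798
```

Call:
step_arm:
  plan:
    - [[0,0,-8,0,85],[0,0,-12,0,85],[0,0,-12,0,85],[0,0,-12,0,30],[0,0,-12,0,30],[0,0,-12,0,30],[0,0,-12,0,30],[0,0,-12,0,30]]

```text
time: 37.22
tool_pos: [0.4844, 0.2018, -0.0271]
ee_rot: [3.141, -0.0, 1.476]
wrist_force: [0.6, -0.8, 0.6]
width: 0.0503
```

Call:
step_arm:
  plan:
    - [[0,0,0,0,30],[0,0,0,0,30],[0,0,0,0,30],[0,0,0,0,30],[0,0,0,0,30]]

```text
time: 37.63
tool_pos: [0.4844, 0.2017, -0.0272]
ee_rot: [3.141, -0.0, 1.476]
wrist_force: [-0.4, 0.4, 1.3]
width: 0.044
```

Call:
step_arm:
  plan:
    - [[0,0,20,0,30],[0,0,55,0,30],[0,0,90,0,30],[2,-20,119,0,30],[6,-58,119,0.05,30],[10,-97,119,0.1,30],[14,-136,119,0.15,30],[18,-175,119,0.15,30]]

```text
time: 38.3
tool_pos: [0.5017, 0.0253, 0.0915]
ee_rot: [-3.141, -0.0, 1.628]
wrist_force: [1.0, 0.5, -1.2]
width: 0.0438
```

Call:
step_arm:
  plan:
    - [[2,-39,0,0,30],[4,-78,0,0,30],[4,-117,0,0,30],[4,-156,0,0,30],[4,-195,0,0,30],[4,-228,0,0,30],[4,-240,-10,0,30],[4,-240,-40,0,30]]

```text
time: 38.97
tool_pos: [0.5092, -0.2182, 0.0554]
ee_rot: [3.133, 0.006, 1.621]
wrist_force: [0.9, 0.2, 0.0]
width: 0.0433
```

Call:
step_arm:
  plan:
    - [[0,0,-25,0,30],[0,0,-45,0,30],[0,0,-58,0,30],[0,0,-66,0,30],[0,0,-69,0,30],[0,0,-70,0,30],[0,0,-70,0,30],[0,0,-70,0,30]]

```text
time: 39.63
tool_pos: [0.5067, -0.2131, -0.0182]
ee_rot: [3.14, 0.001, 1.626]
wrist_force: [0.2, -0.4, -0.6]
width: 0.0438
```

Call:
step_arm:
  plan:
    - [[0,0,-1,0,80],[0,0,-1,0,80],[0,0,-1,0,80],[0,0,-1,0,80],[0,0,-1,0,80],[0,0,0,0,80],[0,0,15,0,80],[0,0,45,0,80]]

```text
time: 40.3
tool_pos: [0.5028, -0.2116, 0.0227]
ee_rot: [-3.134, -0.005, 1.626]
wrist_force: [0.1, 0.4, -0.3]
width: 0.0758
```

Call:
step_arm:
  plan:
    - [[0,0,40,0,85],[0,10,80,0,85],[0,35,105,0,85],[0,74,105,-0.05,85],[0,113,105,-0.1,85],[0,152,105,-0.152,85],[0,191,105,-0.152,85],[0,230,105,-0.152,85]]

```text
time: 40.97
tool_pos: [0.506, 0.0184, 0.132]
ee_rot: [3.14, -0.0, 1.473]
wrist_force: [0.1, 0.2, -0.3]
width: 0.0799
```

Call:
step_arm:
  plan:
    - [[-1,39,0,0,85],[-2,78,0,0,85],[-3,117,0,0,85],[-4,156,0,0,85],[-5,195,0,0,85],[-6,234,0,0,85],[-7,273,0,0,85],[-7,312,0,0,85]]

```text
time: 41.63
tool_pos: [0.4987, 0.3307, 0.1318]
ee_rot: [3.141, -0.0, 1.474]
wrist_force: [0.6, -0.8, 0.6]
width: 0.0798
```

Call:
step_arm:
  plan:
    - [[0,20,0,0,85],[0,22,-10,0,85],[0,22,-40,0,85],[0,22,-75,0,85],[0,22,-105,0,85],[0,22,-125,0,85],[0,22,-140,0,85],[0,22,-145,0,85]]

```text
time: 42.3
tool_pos: [0.4968, 0.3479, -0.0176]
ee_rot: [-3.136, 0.005, 1.473]
wrist_force: [0.5, -0.8, -0.2]
width: 0.0801
```

Call:
step_arm:
  plan:
    - [[0,0,-8,0,85],[0,0,-13,0,85],[0,0,-16,0,85],[0,0,-16,0,85],[0,0,-16,0,45],[0,0,-16,0,45],[0,0,-16,0,45],[0,0,-16,0,45]]

```text
time: 42.97
tool_pos: [0.4996, 0.351, -0.0287]
ee_rot: [3.14, -0.001, 1.474]
wrist_force: [0.5, -0.1, -0.1]
width: 0.0575
```

Call:
step_arm:
  plan:
    - [[0,0,0,0,45],[0,0,0,0,45],[0,0,0,0,45],[0,0,0,0,45],[0,0,0,0,45]]

```text
time: 43.38
tool_pos: [0.4997, 0.351, -0.0287]
ee_rot: [3.14, -0.001, 1.474]
wrist_force: [0.2, -0.2, 4.2]
width: 0.0576
```

Call:
step_arm:
  plan:
    - [[0,0,20,0,45],[0,0,55,0,45],[0,0,90,0,45],[1,-20,120,0,45],[2,-58,129,0.05,45],[4,-97,129,0.1,45],[6,-136,129,0.15,45],[8,-175,129,0.19,45]]

```text
time: 44.05
tool_pos: [0.5064, 0.1741, 0.099]
ee_rot: [-3.141, 0.0, 1.667]
wrist_force: [0.6, -0.3, -1.6]
width: 0.0578
```

Call:
step_arm:
  plan:
    - [[1,-39,0,0,45],[2,-78,0,0,45],[3,-117,0,0,45],[4,-156,0,0,45],[5,-195,0,0,45],[6,-234,0,0,45],[7,-273,0,0,45],[8,-312,0,0,45]]

```text
time: 44.72
tool_pos: [0.5141, -0.1379, 0.0985]
ee_rot: [-3.14, -0.001, 1.664]
wrist_force: [1.0, 0.2, -1.5]
width: 0.0575
```

Call:
step_arm:
  plan:
    - [[1,-39,0,0,45],[1,-78,0,0,45],[1,-117,0,0,45],[1,-156,0,0,45],[1,-190,0,0,45],[1,-209,0,0,45],[1,-209,-20,0,45],[1,-209,-50,0,45]]

```text
time: 45.38
tool_pos: [0.5176, -0.3487, 0.0517]
ee_rot: [3.137, 0.005, 1.661]
wrist_force: [1.4, -0.3, -1.9]
width: 0.0576
```

Call:
step_arm:
  plan:
    - [[0,0,-25,0,45],[0,0,-45,0,45],[0,0,-58,0,45],[0,0,-65,0,45],[0,0,-69,0,45],[0,0,-70,0,45],[0,0,-70,0,45],[0,0,-70,0,45]]

```text
time: 46.05
tool_pos: [0.517, -0.3458, -0.0193]
ee_rot: [3.14, 0.002, 1.664]
wrist_force: [0.9, -0.4, -0.4]
width: 0.0573
```

Now release it, back off upwards, and move to a vantage point for the final check.

Call:
step_arm:
  plan:
    - [[0,0,0,0,45],[0,0,0,0,90],[0,0,0,0,90],[0,0,0,0,90],[0,0,0,0,90],[0,0,0,0,90],[0,0,15,0,90],[0,0,45,0,90]]

```text
time: 46.72
tool_pos: [0.5131, -0.3429, 0.02]
ee_rot: [-3.134, -0.007, 1.664]
wrist_force: [0.1, 0.2, -0.3]
width: 0.0846
```

Call:
step_arm:
  plan:
    - [[0,0,40,0,90],[0,0,80,0,90],[-10,10,120,0,90],[-25,25,155,0,90],[-40,40,190,0,90],[-60,55,220,0,90],[-76,64,250,0,90],[-76,64,275,0,90]]

```text
time: 47.38
tool_pos: [0.4384, -0.2799, 0.3042]
ee_rot: [3.138, 0.003, 1.664]
wrist_force: [0.6, -0.5, 0.7]
width: 0.0843
```

Call:
step_arm:
  plan:
    - [[0,0,0,0,90],[0,0,0,0,90],[0,0,0,0,90],[0,0,0,0,90]]

```text
time: 47.72
tool_pos: [0.4398, -0.2811, 0.2972]
ee_rot: [-3.139, -0.003, 1.664]
wrist_force: [0.7, -0.1, -0.7]
width: 0.0849
```

Run:
```python
from h import *
s=wsnap('w8.png'); o=robot.get_obs(); print(o['width'],o['tool_pos'],o['ee_rot'],o['time'],o['wrist_force'])
for p in [(.4385,-.285,.084),(.5055,-.213,.048),(.516,-.345,.038),(.454,-.008,.042)]: print(proj(s,p))
a=cv2.imread('pics/w8.png');cv2.imwrite('pics/c9.png',cv2.resize(a[0:232,280:450],None,fx=3,fy=2.5,interpolation=cv2.INTER_CUBIC))
```

```text
0.08467761420003891 [ 0.43983081 -0.28105098  0.29713436] [-3.13850152e+00 -3.06883975e-03  1.66376939e+00] 47.7667 [ 0.02810747 -0.22625366 -0.18636921]
[316.22208053 175.62155174]
[361.95044991 131.70942544]
[357.28889667 209.16132047]
[344.01841055 -11.72545624]
```

View pics/c9.png

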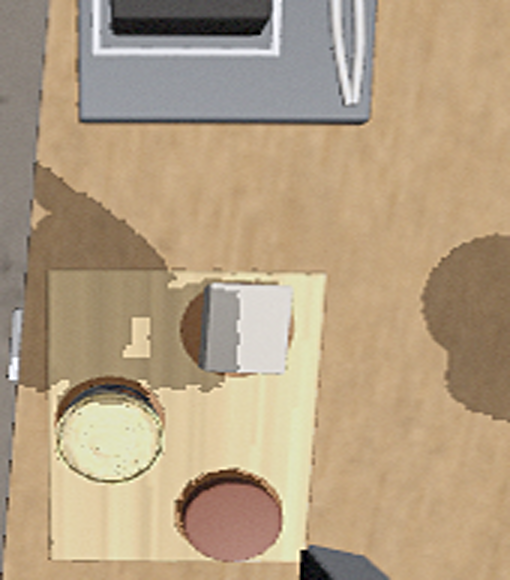

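Run:
```python
from h import *
a=cv2.imread('pics/scene0.png');s=snap('scene','sc9.png');b=cv2.imread('pics/sc9.png')
g=lambda i:cv2.cvtColor(i,6).astype(np.float32)
for n,(x,y,W,H) in dict(small=(250,155,28,25),tweez=(305,195,50,25),box=(360,232,40,34),tall=(370,255,40,42),pol=(405,258,32,30)).items():
    r=cv2.matchTemplate(b[y-8:y+H+8,x-8:x+W+8],a[y:y+H,x:x+W],cv2.TM_CCOEFF_NORMED);_,v,_,l=cv2.minMaxLoc(r);print(n,np.array(l)-8,round(v,3))
c=b[190:260,285:355];m=(g(c)<50).astype(np.uint8);q,L,st,ce=cv2.connectedComponentsWithStats(m);i=1+st[1:,4].argmax();p=ce[i]+[285,190];print('dark blob',st[i],p,w(s,p,.035))
```

```text
small [0 0] 0.625
tweez [0 0] 0.655
box [0 0] 0.415
tall [0 0] 0.427
pol [0 0] 0.705
dark blob [16 41  7  4  8] [304.25 232.25] [ 0.4120589  -0.00935415  0.035     ]
```

Run:
```python
from h import *
import pickle
s=pickle.load(open('w8.pkl','rb'));Rb=R.from_euler('z',.093).as_matrix()[:2,:2]
c=lambda u,v:(280+(u+.5)/3-.5,(v+.5)/2.5-.5)
f=lambda u,v,z:(Rb.T@(w(s,c(u,v),z)[:2]-np.array([.4535,-.008]))*1000).round(1)
print('rect corners',f(94,53,.012),f(279,53,.012),'block bottom',f(113,35,.012),f(268,34,.012),'top',f(113,19,.042),f(271,16,.042))
a=cv2.imread('pics/scene0.png');b=cv2.imread('pics/sc9.png')
for n,(x,y,W,H) in dict(small=(250,155,28,25),tweez=(305,195,50,25),pol=(405,258,32,30),box=(360,232,40,34),ref=(440,200,20,30)).items():
    d=np.abs(a[y:y+H,x:x+W].astype(int)-b[y:y+H,x:x+W]).mean(2);print(n,d.mean().round(1),b[y:y+H,x:x+W].mean((0,1)).round(),a[y:y+H,x:x+W].mean((0,1)).round())
```

```text
rect corners [-49.2 -34.6] [ 49.9 -34.3] block bottom [-39. -24.] [ 43.6 -23.2] top [-39. -26.] [ 39.9 -24. ]
small 33.8 [147. 155. 155.] [143. 156. 162.]
tweez 23.6 [114. 142. 165.] [106. 130. 150.]
pol 30.0 [103. 149. 186.] [ 80. 117. 150.]
box 31.0 [118. 160. 188.] [108. 145. 171.]
ref 20.2 [115. 150. 178.] [ 99. 130. 154.]
```

Run:
```python
import cv2,numpy as np
for f in('scene0','sc9'):
    a=cv2.imread(f'pics/{f}.png').astype(int)
    for n,(x,y,W,H) in dict(small=(255,158,20,18),tweez=(308,195,45,25)).items():
        c=a[y:y+H,x:x+W].min(2); t=np.percentile(c,90); v,u=np.nonzero(c>=t); print(f,n,(x+np.median(u),y+np.median(v)),t)
```

```text
scene0 small (np.float64(264.0), np.float64(167.0)) 208.0
scene0 tweez (np.float64(322.0), np.float64(213.0)) 146.0
sc9 small (np.float64(264.0), np.float64(167.0)) 231.0
sc9 tweez (np.float64(329.0), np.float64(209.0)) 159.0
```

```bash
python3 -c "
from bench import robot
print(robot.close_job())"
```

```text
the job is handed in; nothing more can be done
None
```

The job is handed in at about 48 s of the 141 s allowed. The sequence was carried out in order: all three things stood in the tray, then the charcoal went onto the soldering board, then all three went back on their own discs. No verdict was reported.

**Fingertip height:** The real fingertips sit about 40 mm above the reported TCP. My first try at the polish tin therefore closed above it without touching anything. The cameras confirmed the offset and I allowed for it in every later move.

**Last checks:**
- **Charcoal:** it lies flat, about 1–2 mm from the centre of the marked rectangle and parallel to its long side.
- **Tall tin, polish tin and card box:** all stand upright on their own discs, within about 2 px (roughly 4 mm) of their starting places in the wrist picture.
- **Gripper:** it is open and clear, with wrist force near zero.
- **Little tin:** it is at the same pixel as at the start.

**Checks that failed or disagreed:**
- **Scene-camera comparison:** matching the scene pictures from before and after gave low scores (0.4 to 0.7), though with zero shift. The overall brightness had changed, and I did not investigate further.
- **Tweezers:** the bright-pixel check gave a different position, (329,209) against (322,213), probably because it picked up the white lines. In the wrist pictures they lie across the far end as before, and nothing came near them, but I did not measure their final position.

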